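# Put the air filter on bypass and lock out its feed

## Robot

A 6-joint arm with a two-finger parallel gripper is mounted at the origin on a cart in front of the work surface, level with it; the furniture and walls round the work are solid. World frame = base frame: x ahead of the robot, y to its left, z up, the work surface at z = 0. Lengths are in m, angles in rad, forces in N, time in s.
With the tool pointing down it reaches from about 0.375 to 0.9 m from the base axis. Payload 3.1 kg.
Tool frame: the origin (TCP) lies between the finger pads; the fingertips stand 17 mm ahead of it and the grasp point (between the pads) lies 2 mm behind it; z points along the fingers, y is the line along which they close (so a half turn about z gives the same grasp; the last joint's range is limited). The gripper opens to 85 mm and grips with 20 to 120 N. Pads are 22 mm wide; open, the fingers measure 114 mm over their backs; the gripper's body (76 mm by 85 mm) begins 54 mm behind the grasp point. The pads swing forward as they close: fully open they stand 13 mm farther back than shut.
Start: joints at [1.063, 0.527, 1.433, -0, 1.181, -0.178], TCP at [0.202, 0.592, 0.248] pointing down, gripper open.
Joint ranges: [-3.08, 3.08], [-0.75, 2.2], [0.22, 2.44], [-1.43, 4.57], [0, 2.65], [-2.85, 2.85]. Speed limits (rad/s): [2.79, 2.79, 3.14, 3.14, 3.14, 3.14].

## Interface

Orientations are given as a unit quaternion [x, y, z, w].
In Python, from station import sense, vision, order gives the robot as it stands.
- The arm moves only by the shell command python3 -m crank 'ROWS' [OPENING] [FORCE]. ROWS is JSON, a list of rows, each an object with "dp": the shift along the world's x, y, z in units of 30 mm (1.0 is 30 mm), a list of three; "angular": the turn, a rotation vector about the world's x, y, z in degrees, a list of three. In form: [{"dp": [dx, dy, dz], "angular": [ax, ay, az]}, ...]. A call has 1 to 20 rows; each row shifts and turns the commanded pose from where the row before left it; what a row does not reach is not made up. A row lasts 1/10 s, in which the tool goes at most 50 mm and 8.59 degrees, less where a joint would pass 70% of its speed; a pose out of reach is approached as far as the arm can. A call is refused whole if a number of a shift passes 1 or a number of a turn 8.59, either way. A call with a gripper value outside its range is refused whole. OPENING is the closure, from 0 (fully open) to 1 (shut), set as the call begins (- or left out, the last holds). The fingers move at their own pace and stop on an object; FORCE is the grip in N (left out, the last holds). Time passes only in rows, so rows that do not move let the fingers close. It gives the time, the measured TCP pose, the force, the opening and the grip force at its end, in the units of the state.
- sense(): the state, without advancing time (a new reading comes with each control period).
- vision.snapshot(name): name is "scene" or "top" or "wrist"; returns a dict with "image" (480x640x3 uint8, blue, green, red), "range_z" (480x640 float32, m along the optical axis (not along the pixel's ray), 0 where there is no reading), "mtx" (3x3 intrinsics, pixels), "pose" (4x4, takes a point from camera to world coordinates); the wrist camera has in their place "mount" (4x4, takes a point from camera to tool coordinates, whose origin is the TCP and whose axes are the flange's). Camera axes: x right, y down, z forward; pixel columns grow to the right and rows downward; lengths in m; the calibration is good to about 2 mm. A picture is of the moment at which its call begins: read the wrist's pose just before it.
- order.sign_off(): hands the job in; it is judged then, once.
The state is a dict: "t": time; "q": joint angles; "qd": joint speeds; "tau": joint torques, N m; "tcp_pos": TCP position; "tool_rot": TCP orientation; "force": force on the tool from outside, world axes, zero at the start; "ft_torque": the same for the moment, N m; "finger_gap": opening from 0.0 (shut) to 1.0 (fully open); "gripper_force": force on a finger pad.
Only numpy, scipy, OpenCV 4.12 (cv2) and the standard library are available. Lean on these libraries where they do the work, as an engineer would, in place of code of your own. Each camera call takes 0.05 s, during which the arm holds its last target. There are 200 camera calls.

## Task

The workshop's air filter is to be opened for cleaning. First turn the bypass valve (the T-handle) to half open, its pointer on the long middle mark of the dial, so the bench keeps its air; only then turn the feed valve (the long lever) fully shut, and set the steel lockout cover over the shut lever so that it sits right down on it, tab outward, and stays there. Leave the tin, the torch and the spray can where they stand.

Things in the scene. Friction and masses are not known exactly. Their poses are not given: they have to be found in the camera images.
- air_panel: grey steel stand, 272 wide (y) x 130 deep (x) x 96 mm high. Origin: centre of its underside; front = -x, z up. Its top slopes at 28 deg: lower edge at x -65, z 25 mm; uphill (0.883,0,0.469), outward (-0.469,0,0.883). Behind: filter and pipe risers, 272 high, 95 mm or more behind the front edge. Two valves on the slope, 146 mm apart; which is left or right varies.
- bypass_valve (a joint): opening angle of the bypass valve (T-handle over a round graduated dial): 0 shut (handle across, pointer to the right), 1.571 open (pointer uphill), grows counter-clockwise seen facing the slope. Marks every 15 deg; the middle one (45 deg = 0.785) is longest. Stiff (0.2 N m), stays where left.
- bypass_grip (a point): middle of the black T-handle's bar, on the valve's axis; the bar is 62 long, 9 thick, 24 mm deep (12 either side of this point along z). Turns with the handle: y = along the bar (pointer at the -y end), x = across it, z = valve axis, outward from the slope (28 deg from vertical). The dial, 84 mm across, lies 26 mm below.
- feed_valve (a joint): opening angle of the feed valve (long lever): 0 shut (lever across the slope, to the right), 1.571 fully open (lever uphill), grows counter-clockwise seen facing the slope. Stiff (0.5 N m), stays where left.
- feed_axis (a point): point on the feed valve's axis, level with the top of the lever's sleeve; its axes are those of feed_grip.
- feed_grip (a point): centre of the top of the lever's black sleeve, 56 mm out from the valve's axis; sleeve 62 long, 20 wide, 12 mm deep (below this point). Turns with the lever: -y = out along it, x = across, z = outward from the slope. Under the shut lever a fixed tongue, 16 wide, 36 long, ends 22 mm below this point. If the bypass valve is on the right, its dial begins 48 mm farther out.
- lock_cover: loose folded-steel lockout cover, about 0.2 kg, standing on the bench left of the panel or in front of it: upside-down U channel 66 long (y), 38 wide (44 at the lips), 37 high; inside 32 wide, 34 deep, ends open; upright padlock tab on top, 50 long (y), 7 thick (x), z 37 to 66 mm. Origin: centre of its underside, z up. Alike both ways round.
- cover_seat (a point): centre of the underside of the cover's roof, 34 mm above its origin; once placed it rests on top of the lever's sleeve. Axes as the cover's.
- grease_tin: flat round tin, 71 across, 35 mm high, in front of the panel or left of it; leave it. Origin: centre of its underside.
- torch: black hand torch standing on its head, 35 across, 110 mm high, in front of the panel's right end; leave it. Origin: centre of its underside.
- spray_can: spray can standing upright, 59 across, 231 mm high, left of the panel; leave it. Origin: centre of its underside.

How it is judged:
On the way, in this order (a step that is already met when the one before it is completed fails the run):
1. the bypass valve is half open (45 degrees, within 6) while the feed valve is still open (value of joint bypass_valve between 0.68 and 0.89 rad and value of joint feed_valve above 1.1 rad and velocity of joint bypass_valve below 0.05 rad/s), for 0.3 s.
2. the feed valve is fully shut, the bypass still half open (value of joint bypass_valve between 0.68 and 0.89 rad and value of joint feed_valve below 0.09 rad), for 0.2 s.
3. the lockout cover sits over the shut lever (all of step 2 and x of cover_seat in the frame of feed_grip between -0.012 and 0.012 m and y of cover_seat in the frame of feed_grip between -0.02 and 0.02 m and z of cover_seat in the frame of feed_grip between -0.009 and 0.009 m and angle between the y axis of lock_cover and the y axis of feed_grip, either way round below 0.25 rad and angle between the z axis of lock_cover and the z axis of feed_grip, either way round below 0.35 rad and angle between lock_cover's own z axis and vertical below 1.2 rad), for 0.2 s.
At the end, for the whole second after the job is handed in: bypass valve at 45 degrees within 6; feed valve shut within 5 degrees; lockout cover at rest on the shut lever's sleeve, its roof down on it within 9 mm, centred within 12 mm across and 20 mm along, in line within 14 degrees, tab outward; nothing else moved (all of step 3 and linear speed of lock_cover below 0.02 m/s); the robot touches nothing.
It fails at once if the tin is shifted more than 25 mm or knocked over (distance of grease_tin from where it was at the start of the episode above 0.025 m or angle between grease_tin's own z axis and vertical above 0.5 rad).
It fails at once if the torch is shifted more than 25 mm or knocked over (distance of torch from where it was at the start of the episode above 0.025 m or angle between torch's own z axis and vertical above 0.5 rad).
It fails at once if the spray can is shifted more than 25 mm or knocked over (distance of spray_can from where it was at the start of the episode above 0.025 m or angle between spray_can's own z axis and vertical above 0.5 rad).
It also fails if it takes over 64 s, if anything falls off the work surface, if the arm or the gripper's body presses on something with over 40 N, if the wrist force passes 120 N, or if a joint passes its speed limit or range.

## Working session

There is one attempt and no reset: what is moved stays moved. The work goes in short steps, Python scripts to look and compute and a shell command to move; the robot and the scene stay as the last step left them, time stands still between calls to the robot, and variables do not carry over. Pictures are saved under pics/ and viewed, at most 10 in all, crops included, and the job is handed in when it is done.

```bash
ls; mkdir -p pics; python3 - <<'E'
from station import sense, vision
import cv2,numpy as np
s=sense(); print(s)
for n in ("scene","top"):
    v=vision.snapshot(n); np.savez(f"{n}0.npz",**v); cv2.imwrite(f"pics/{n}0.png",v["image"]); print(n,v["mtx"].tolist(),v["pose"].round(3).tolist())
E
```

```text
pics
{'t': 0.0, 'q': array([ 1.06350562e+00,  5.28480463e-01,  1.43388396e+00,  7.09489702e-06,
        1.18141361e+00, -1.78476757e-01]), 'qd': array([-3.79184446e-04, -5.29362010e-04, -3.25917413e-04, -5.39120652e-05,
        1.45185424e-03, -5.02835698e-04]), 'tau': array([-1.79057056e-04, -4.42359102e+01, -1.78022200e+01, -1.88273561e-04,
        8.38816253e-03,  4.96126191e-06]), 'tcp_pos': array([0.20144938, 0.5909325 , 0.24733064]), 'tool_rot': array([ 1.63668564e-01,  9.86514778e-01, -1.02797678e-03, -3.70455241e-04]), 'force': array([ 0.77774379, -0.01720538,  0.54558808]), 'ft_torque': array([ 0.02690917, -0.00948563,  0.03180844]), 'gripper_force': 0.0, 'finger_gap': 1.0033497844413028}
scene [[449.10153930134095, 0.0, 320.8598305098691], [0.0, 449.10153930134095, 239.67253420459858], [0.0, 0.0, 1.0]] [[0.809, -0.38, 0.449, 0.119], [-0.588, -0.529, 0.612, -0.345], [0.005, -0.759, -0.652, 0.684], [0.0, 0.0, 0.0, 1.0]]
top [[551.8576965233727, 0.0, 309.74872063923505], [0.0, 551.8576965233727, 248.12451693871395], [0.0, 0.0, 1.0]] [[-0.022, -0.996, 0.091, 0.461], [-1.0, 0.022, -0.002, 0.19], [-0.0, -0.092, -0.996, 0.941], [0.0, 0.0, 0.0, 1.0]]
```

View pics/scene0.png

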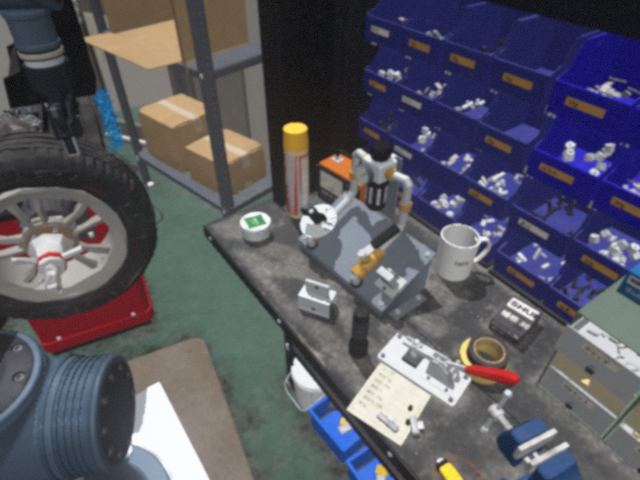

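View pics/top0.png

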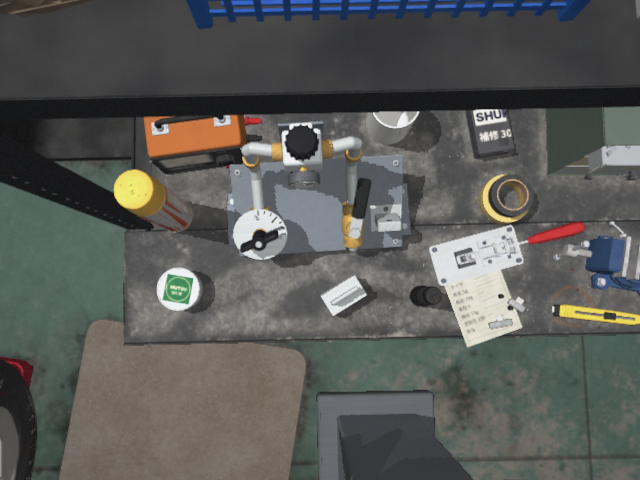

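The scene shows the bypass T-handle on the left (top px 260,240) and the feed lever on the right, pointing uphill (352,215). The cover stands in front (345,295), with the tin at (180,290), the torch at (427,295) and the spray can at (150,195).

```bash
cat > h.py <<'E'
import numpy as np, cv2
from scipy.spatial.transform import Rotation as R
def cloud(v,T=None):
    K=v["mtx"]; T=v["pose"] if T is None else T; z=v["range_z"]; r,c=np.mgrid[:480,:640]
    p=np.stack([(c-K[0,2])/K[0,0]*z,(r-K[1,2])/K[1,1]*z,z],-1)
    w=p@T[:3,:3].T+T[:3,3]; w[z==0]=np.nan; return w
def plane(p):
    p=p[np.isfinite(p).all(1)]; 
    for _ in range(4):
        c=p.mean(0); n=np.linalg.svd(p-c,full_matrices=False)[2][2]; n*=np.sign(n[2]); d=(p-c)@n; p=p[abs(d)<max(2*d.std(),.001)]
    return c,n,d.std(),len(p)
E
python3 - <<'E'
from h import *
np.set_printoptions(precision=4,suppress=True)
v=np.load("top0.npz"); w=cloud(v); s=np.load("scene0.npz"); ws=cloud(s)
c,n,e,k=plane(w[195:240,290:335].reshape(-1,3)); print("slope top",c,n,e,k)
c2,n2,e2,k2=plane(ws[215:235,345:375].reshape(-1,3)); print("slope scene",c2,n2,e2,k2)
print('bench',plane(w[270:320,220:300].reshape(-1,3))[:2])
for name,(u,vv) in dict(bypass=(260,240),leverlow=(351,238),levertip=(361,183),cover=(347,297),torch=(427,295),tin=(180,290),can=(137,188),tongue=(388,220),knob=(300,142),filt=(300,170),shelf=(300,60),shelfedge=(300,105)).items(): print(name,w[vv,u])
# panel edges: points on slope plane
for nm,W,cc,nn in (("top",w,c,n),("scene",ws,c2,n2)):
    d=(W-cc)@nn; m=(abs(d)<.003)&(W[...,0]>.35)&(W[...,0]<.8)&(W[...,1]<.45)&(W[...,1]>-.1)&(W[...,2]>.015)
    m=cv2.morphologyEx(m.astype(np.uint8),cv2.MORPH_OPEN,np.ones((3,3)))
    P=W[m>0]; u=np.cross([0,0,1.],nn); u/=np.linalg.norm(u); up=np.cross(nn,u)
    print(nm,"yaw",np.degrees(np.arctan2(-u[0],u[1])), "tilt",np.degrees(np.arccos(nn[2])))
    # box fit
    q=np.stack([P@u,P@up],1); print(np.percentile(q,[.2,1,50,99,99.8],axis=0).T, cv2.minAreaRect((q*1000).astype(np.float32)))
# dial white, cover
for nm,V,W in (("top",v,w),("scene",s,ws)):
    hsv=cv2.cvtColor(V["image"],cv2.COLOR_BGR2HSV)
    cc,nn=c,n
    d=(W-cc)@nn
    print(nm,[ (W[m].mean(0),m.sum()) for m in [ (W[...,2]>.055)&(W[...,2]<.08)&(W[...,0]>.33)&(W[...,0]<.47)&(W[...,1]<.2)&(W[...,1]>.0)]])
big=[cv2.resize(V["image"][a:b,x0:x1],None,fx=f,fy=f,interpolation=2) for V,a,b,x0,x1,f in ((v,130,330,210,440,3),)]
cv2.imwrite("pics/topcrop.png",big[0])
E
```

```text
slope top [0.5935 0.184  0.0535] [-0.4705 -0.0157  0.8822] 0.001157041373335191 1792
slope scene [0.6352 0.2169 0.076 ] [-0.4676 -0.0126  0.8838] 0.0010409102170834202 520
bench (array([ 0.4704,  0.2754, -0.    ]), array([0.0016, 0.0021, 1.    ]))
bypass [0.5501 0.2623 0.125 ]
leverlow [0.5559 0.1229 0.0719]
levertip [0.6285 0.1116 0.1456]
cover [0.4631 0.1293 0.0356]
torch [0.4634 0.0146 0.1115]
tin [0.4805 0.4026 0.0335]
can [0.6104 0.4126 0.2303]
tongue [0.5818 0.065  0.0836]
knob [0.6551 0.1981 0.272 ]
filt [0.6304 0.1994 0.2275]
shelf [0.6132 0.1932 0.6013]
shelfedge [0.5919 0.194  0.5783]
top yaw -178.0869841334401 tilt 28.085918791402968
[[-0.4036 -0.3875 -0.1499 -0.0203 -0.0181]
 [ 0.4928  0.4943  0.5863  0.6722  0.6752]] ((-214.68289184570312, 574.8272094726562), (178.35806274414062, 405.6312255859375), 85.24353790283203)
scene yaw -178.4604138091986 tilt 27.891678552662675
[[-0.4141 -0.3922 -0.1607 -0.0265 -0.0247]
 [ 0.4907  0.4923  0.5789  0.668   0.6738]] ((-222.0001678466797, 573.4825439453125), (179.48696899414062, 409.4723815917969), 84.87100219726562)
top [(array([0.4611, 0.1052, 0.0667]), np.int64(138))]
scene [(array([0.4562, 0.0948, 0.0639]), np.int64(187))]
```

View pics/topcrop.png

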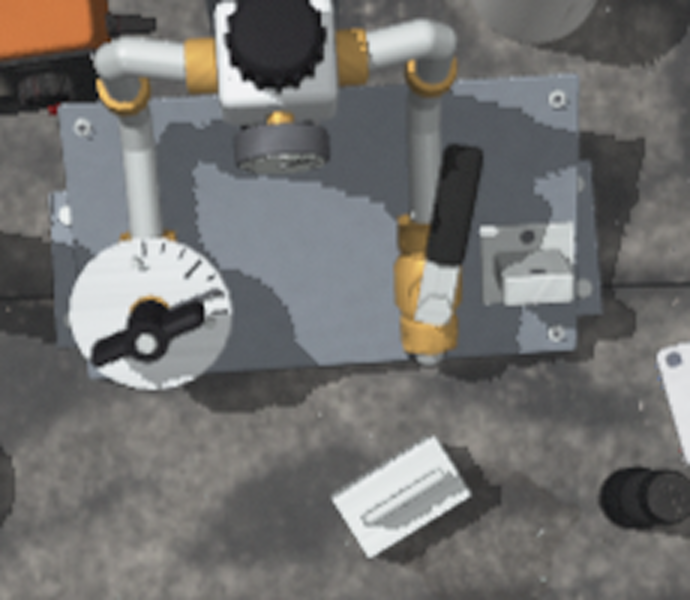

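Zoomed: T-handle centre at crop (148,330), about 20° open, with its pointer toward the marks on the right. The lever sleeve runs (443,255)→(465,150), and the tongue is at the right. The cover's long axis is yawed about 30°. I'll measure these in the slope frame.

```bash
cat >> h.py <<'E'
yaw=np.radians(1.7)
Rp=R.from_euler("z",yaw).as_matrix()@np.array([[0,.883,-.469],[-1,0,0],[0,.469,.883]])  # cols: right, uphill, out
O=np.array([.5935,.184,.0535])
E
python3 - <<'E'
from h import *
np.set_printoptions(precision=4,suppress=True)
print("Rp",Rp)
for nm in("top","scene"):
    v=np.load(nm+"0.npz"); w=cloud(v); q=(w-O)@Rp; g=v["image"].max(2); hsv=cv2.cvtColor(v["image"],cv2.COLOR_BGR2HSV)
    def rep(t,m,frame=q):
        n,l,st,_=cv2.connectedComponentsWithStats(m.astype(np.uint8)); i=1+st[1:,4].argmax(); P=frame[l==i]
        z=np.median(P[:,2]); r=cv2.minAreaRect((P[:,:2]*1000).astype(np.float32)); 
        d=np.linalg.svd(P[:,:2]-P[:,:2].mean(0),full_matrices=False)[2][0]
        print(nm,t,len(P),"med",np.median(P,0)*1000,"mean",P.mean(0)*1000,"rect",np.round(r[0],1),np.round(r[1],1),"dir",np.degrees(np.arctan2(d[1],d[0])),"z pct",np.percentile(P[:,2],[5,25,50,75,95])*1000)
    left=(q[...,0]<-.02)&(q[...,0]>-.16)&(q[...,1]<.05)&(q[...,1]>-.12)
    rep("Tbar",left&(q[...,2]>.060)&(g<90))
    rep("dial",left&(q[...,2]>.02)&(q[...,2]<.05))
    rt=(q[...,0]>.02)&(q[...,0]<.11)&(q[...,1]>-.12)&(q[...,1]<.09)
    rep("lever",rt&(q[...,2]>.04)&(g<60))
    rep("leverall",rt&(q[...,2]>.045))
    rep("tongue",(q[...,0]>.08)&(q[...,0]<.15)&(abs(q[...,1])<.06)&(q[...,2]>.018))
    c=(w[...,0]>.40)&(w[...,0]<.53)&(w[...,1]>.06)&(w[...,1]<.2)
    rep("coverroof",c&(w[...,2]>.031)&(w[...,2]<.041),w)
    rep("covertab",c&(w[...,2]>.055)&(w[...,2]<.07),w)
    rep("coverall",c&(w[...,2]>.028)&(w[...,2]<.07),w)
    rep("tin",(w[...,0]<.55)&(w[...,1]>.33)&(w[...,1]<.47)&(w[...,2]>.02)&(w[...,2]<.05),w)
    rep("torch",(w[...,0]<.55)&(abs(w[...,1])<.05)&(w[...,2]>.1)&(w[...,2]<.13),w)
E
```

```text
Rp [[ 0.0297  0.8826 -0.4688]
 [-0.9996  0.0262 -0.0139]
 [ 0.      0.469   0.883 ]]
top Tbar 381 med [-80.5234  -2.1879  81.5431] mean [-81.2205  -4.9269  78.5284] rect [-82.7  -7.5] [58.8 21.4] dir -159.9209868589847 z pct [64.757  74.7927 81.5431 83.4721 85.1878]
top dial 1787 med [-81.9635   2.3371  45.4532] mean [-82.5404  -1.0019  44.0403] rect [-86.  -5.] [83.2 91.6] dir -80.90894888985468 z pct [29.1474 44.2766 45.4532 46.5303 47.991 ]
top lever 495 med [73.3637 49.4902 65.2296] mean [73.5427 49.3661 65.0717] rect [73.7 47.9] [59.5 19.5] dir -100.40101381328166 z pct [62.0792 64.164  65.2296 66.1831 67.5173]
top leverall 798 med [69.9487 34.488  64.2545] mean [69.8367 32.9637 63.1502] rect [69.7 30.4] [95.5 20.8] dir -101.12785706109399 z pct [57.5899 61.0764 64.2545 65.5918 67.2788]
top tongue 348 med [117.4001  -2.1777  42.1966] mean [117.8248  -3.9042  38.3976] rect [118.5  -6.3] [35.7 17.7] dir -178.25510121650754 z pct [21.9265 33.68   42.1966 43.7979 45.4187]
top coverroof 787 med [465.4308 136.1817  37.6651] mean [465.4098 135.9489  37.6199] rect [465.6 135.4] [38.1 66
[... 1967 characters left out ...]
] mean [463.0776 136.5708  62.3659] rect [464.5 138. ] [ 9.8 48.6] dir -59.8377876587635 z pct [55.5436 58.7891 63.013  65.7414 67.4091]
scene coverall 675 med [459.6793 131.6038  38.1487] mean [460.009  133.093   44.2069] rect [462.9 137.7] [40.1 66.3] dir -54.264869339733224 z pct [30.8947 36.6468 38.1487 53.0663 65.9519]
scene tin 580 med [477.0202 402.3932  33.7739] mean [477.5831 403.636   32.6537] rect [479.9 408.6] [70.3 70.6] dir -116.67119742892925 z pct [23.6862 32.421  33.7739 34.7767 35.9553]
scene torch 203 med [458.8214   5.4503 108.8393] mean [459.0435   5.6164 107.9636] rect [460.7   7.3] [25.9 25.5] dir -128.11002004750407 z pct [101.7897 106.765  108.8393 109.9328 110.8931]
```

```bash
cat >> h.py <<'E'
def W(q): return O+Rp@(np.array(q)/1000)
def slope_rot(deg):  # tool y at slope angle deg, z into slope
    a=np.radians(deg); y=Rp@[np.cos(a),np.sin(a),0]; z=-Rp[:,2]; return np.stack([np.cross(y,z),y,z],1)
def down_rot(az):
    a=np.radians(az); y=np.array([np.cos(a),np.sin(a),0]); z=np.array([0,0,-1.]); return np.stack([np.cross(y,z),y,z],1)
def go(name,p,Rt,p0=None,R0=None):
    from station import sense
    if p0 is None: s=sense(); p0=s["tcp_pos"]; R0=R.from_quat(s["tool_rot"]).as_matrix()
    p=np.array(p); d=(p-p0)/.03; a=np.degrees(R.from_matrix(Rt@R0.T).as_rotvec())
    n=int(np.ceil(max(abs(d).max()/.95,np.linalg.norm(a)/8.3,np.linalg.norm(d)/1.6)))
    n=max(n,1); print(f"{name}: target {p.round(4)} total dp {d.round(3)} ang {a.round(2)} rows {n} each {(d/n).round(3)} {(a/n).round(2)}"); return p,Rt
E
python3 - <<'E'
from h import *
np.set_printoptions(precision=4,suppress=True)
for nm in("top","scene"):
    w=cloud(np.load(nm+"0.npz")); q=(w-O)@Rp
    for lo,hi in((.1,.13),(.13,.18),(.18,.25)):
      for a,b in((.22,.33),(.09,.15)):
        m=(w[...,2]>lo)&(w[...,2]<hi)&(w[...,0]>.52)&(w[...,0]<.72)&(w[...,1]>a)&(w[...,1]<b)&(q[...,2]>.09)
        if m.sum()>5: print(nm,lo,a,m.sum(),np.percentile(w[m],[3,50,97],axis=0).tolist())
st=go("bypass above",W([-82.7,-7.5,172]),slope_rot(110))
go("down",W([-82.7,-7.5,72]),slope_rot(110),*st)
print("sleeve",W([73.5,47,69]),"axis",W([63.3,-8,69]),"shut",W([119.3,-8,69]))
E
```

```text
top 0.18 0.22 766 [[0.6447526257789074, 0.2206160890477083, 0.1986523638312663], [0.6574539847125026, 0.24216618040843582, 0.22936169208005008], [0.6853258535993799, 0.2747694162824156, 0.24204968772523883]]
top 0.18 0.09 362 [[0.6561909466252817, 0.11853605989199592, 0.19513851597949286], [0.6626708568313038, 0.13212774017994844, 0.22715926212411514], [0.6729036114635899, 0.1487888104537772, 0.23177169491243008]]
scene 0.18 0.22 192 [[0.6343104607831337, 0.22164156941836832, 0.19098510057176415], [0.6538246989949028, 0.2645427512755908, 0.22094034921462538], [0.6637182251991992, 0.27631465842339775, 0.24009770933606334]]
scene 0.18 0.09 250 [[0.655819583051155, 0.11898167187960942, 0.1929825300949764], [0.6602451863685802, 0.1280132358163884, 0.21915014010279754], [0.6701375589113339, 0.1489648078101008, 0.23013599397957707]]
bypass above: target [0.5038 0.2641 0.2019] total dp [ 10.078 -10.897  -1.519] ang [ 12.91 -25.93 -48.44] rows 12 each [ 0.84  -0.908 -0.127] [ 1.08 -2.16 -4.04]
down: target [0.5507 0.2655 0.1136] total dp [ 1.563  0.046 -2.943] ang [ 0. -0. -0.] rows 4 each [ 0.391  0.012 -0.736] [ 0. -0. -0.]
sleeve [0.6048 0.1108 0.1365] axis [0.556  0.1196 0.1107] shut [0.5576 0.0636 0.1107]
```

```bash
python3 -m crank '[{"dp":[0.84,-0.9,-0.13],"angular":[1.08,-2.16,-4.04]},{"dp":[0.84,-0.9,-0.13],"angular":[1.08,-2.16,-4.04]},{"dp":[0.84,-0.9,-0.13],"angular":[1.08,-2.16,-4.04]},{"dp":[0.84,-0.9,-0.13],"angular":[1.08,-2.16,-4.04]},{"dp":[0.84,-0.9,-0.13],"angular":[1.08,-2.16,-4.04]},{"dp":[0.84,-0.9,-0.13],"angular":[1.08,-2.16,-4.04]},{"dp":[0.84,-0.9,-0.13],"angular":[1.08,-2.16,-4.04]},{"dp":[0.84,-0.9,-0.13],"angular":[1.08,-2.16,-4.04]},{"dp":[0.84,-0.9,-0.13],"angular":[1.08,-2.16,-4.04]},{"dp":[0.84,-0.9,-0.13],"angular":[1.08,-2.16,-4.04]},{"dp":[0.84,-0.9,-0.13],"angular":[1.08,-2.16,-4.04]},{"dp":[0.84,-0.9,-0.13],"angular":[1.08,-2.16,-4.04]},{"dp":[0,0,0],"angular":[0,0,0]},{"dp":[0,0,0],"angular":[0,0,0]},{"dp":[0,0,0],"angular":[0,0,0]}]' 0.4 40
python3 - <<'E'
from h import *
from station import sense, vision
np.set_printoptions(precision=4,suppress=True)
s=sense(); T=np.eye(4); T[:3,:3]=R.from_quat(s["tool_rot"]).as_matrix(); T[:3,3]=s["tcp_pos"]
v=vision.snapshot("wrist"); T=T@v["mount"]; w=cloud(v,T); q=(w-O)@Rp; np.savez("wr1.npz",T=T,**v)
cv2.imwrite("pics/wr1.png",v["image"])
g=v["image"].max(2)
def rep(t,m):
    n,l,st,_=cv2.connectedComponentsWithStats(m.astype(np.uint8)); i=1+st[1:,4].argmax(); P=q[l==i]
    r=cv2.minAreaRect((P[:,:2]*1000).astype(np.float32)); print(t,len(P),np.median(P,0)*1000,r)
left=(q[...,0]<-.02)&(q[...,0]>-.16)&(q[...,1]<.05)&(q[...,1]>-.12)
rep("bar",left&(q[...,2]>.06)&(q[...,2]<.095)); rep("dial",left&(abs(q[...,2]-.0455)<.006))
go("above",W([-82.7,-7.5,172]),slope_rot(110))
go("down",W([-82.7,-7.5,72]),slope_rot(110))
E
```

```text
t: 1.6
tcp_pos: [0.5037, 0.268, 0.2015]
tool_rot: [0.544, 0.803, 0.143, 0.196]
force: [-0.3, 0.3, -0.5]
finger_gap: 0.596
gripper_force: 0.0
bar 2835 [-87.66    -9.2466  81.3075] ((-85.081298828125, -7.937402725219727), (59.523468017578125, 22.338695526123047), 5.837874889373779)
dial 11559 [-90.0834 -10.9047  43.8675] ((-84.8974609375, -8.129318237304688), (82.8861312866211, 83.02523040771484), 23.49871826171875)
above: target [0.5038 0.2641 0.2019] total dp [ 0.006 -0.141  0.007] ang [-0.09  0.12 -0.06] rows 1 each [ 0.006 -0.141  0.007] [-0.09  0.12 -0.06]
down: target [0.5507 0.2655 0.1136] total dp [ 1.569 -0.094 -2.937] ang [-0.09  0.12 -0.06] rows 4 each [ 0.392 -0.024 -0.734] [-0.02  0.03 -0.01]
```

View pics/wr1.png

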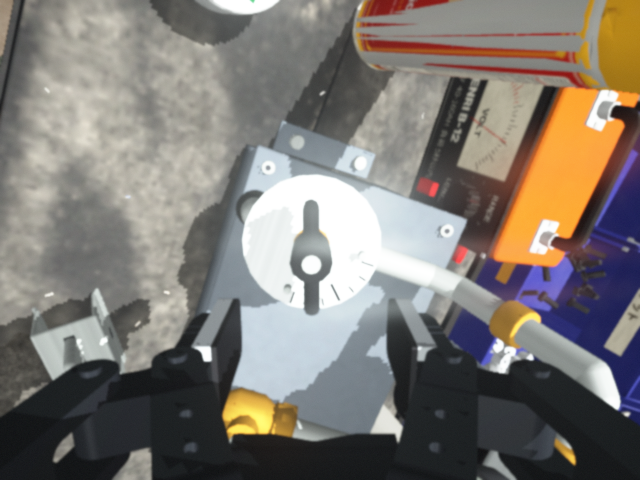

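The T-bar is vertical in the wrist image (312,200→312,310), so the jaws are square across it. The dial is centred at (313,243), and the pointer is at the lower end by the marks. Descend and grip.

```bash
python3 -m crank '[{"dp":[0.39,-0.01,-0.735],"angular":[0,0,0]},{"dp":[0.39,-0.01,-0.735],"angular":[0,0,0]},{"dp":[0.39,-0.01,-0.735],"angular":[0,0,0]},{"dp":[0.39,-0.01,-0.735],"angular":[0,0,0]},{"dp":[0,0,0],"angular":[0,0,0]},{"dp":[0,0,0],"angular":[0,0,0]},{"dp":[0,0,0],"angular":[0,0,0]}]'
python3 -m crank '[{"dp":[0,0,0],"angular":[0,0,0]},{"dp":[0,0,0],"angular":[0,0,0]},{"dp":[0,0,0],"angular":[0,0,0]},{"dp":[0,0,0],"angular":[0,0,0]},{"dp":[0,0,0],"angular":[0,0,0]},{"dp":[0,0,0],"angular":[0,0,0]}]' 1 60
python3 - <<'E'
from h import *
s=__import__("station").sense; s=s()
print(((s["tcp_pos"]-O)@Rp*1000).round(1), s["force"].round(1))
go("turn",s["tcp_pos"],slope_rot(135.5))
E
```

```text
t: 2.35
tcp_pos: [0.5505, 0.267, 0.1145]
tool_rot: [0.544, 0.803, 0.143, 0.197]
force: [0.3, -0.7, 0.7]
finger_gap: 0.599
gripper_force: 0.0
t: 2.95
tcp_pos: [0.5498, 0.2662, 0.1143]
tool_rot: [0.545, 0.803, 0.143, 0.196]
force: [-4.9, -0.4, 6.4]
finger_gap: 0.2
gripper_force: 58.4
[-83.4  -7.9  73. ] [-4.9 -0.4  6.4]
turn: target [0.5498 0.2662 0.1143] total dp [0. 0. 0.] ang [-12.04  -0.25  22.54] rows 4 each [0. 0. 0.] [-3.01 -0.06  5.64]
```

```bash
python3 -m crank '[{"dp":[0,0,0],"angular":[-3.01,-0.06,5.64]},{"dp":[0,0,0],"angular":[-3.01,-0.06,5.64]},{"dp":[0,0,0],"angular":[-3.01,-0.06,5.64]},{"dp":[0,0,0],"angular":[-3.01,-0.06,5.64]},{"dp":[0,0,0],"angular":[0,0,0]},{"dp":[0,0,0],"angular":[0,0,0]},{"dp":[0,0,0],"angular":[0,0,0]},{"dp":[0,0,0],"angular":[0,0,0]},{"dp":[0,0,0],"angular":[0,0,0]}]' 1 100
cat > look.py <<'E'
from h import *
from station import sense, vision
import sys
s=sense()
v=vision.snapshot("top"); w=cloud(v); q=(w-O)@Rp; cv2.imwrite(f"pics/{sys.argv[1]}.png",cv2.resize(v["image"][130:330,210:440],None,fx=3,fy=3,interpolation=2))
g=v["image"].max(2)
def rep(t,m):
    n,l,st,_=cv2.connectedComponentsWithStats(m.astype(np.uint8)); 
    if n<2: return print(t,"none")
    i=1+st[1:,4].argmax(); P=q[l==i]; d=np.linalg.svd(P[:,:2]-P[:,:2].mean(0),full_matrices=False)[2][0]
    r=cv2.minAreaRect((P[:,:2]*1000).astype(np.float32)); print(t,len(P),(np.median(P,0)*1000).round(1),np.round(r[0],1),np.round(r[1],1),"dir",np.degrees(np.arctan2(d[1],d[0])).round(1))
rep("bar",(q[...,0]<-.02)&(q[...,0]>-.16)&(q[...,1]<.05)&(q[...,1]>-.12)&(q[...,2]>.060)&(q[...,2]<.1)&(g<90))
rep("lever",(q[...,0]>.02)&(q[...,0]<.17)&(q[...,1]>-.12)&(q[...,1]<.09)&(q[...,2]>.04)&(q[...,2]<.08)&(g<60))
E
python3 - <<'E'
from h import *
s=__import__("station").sense; s=s()
print(((s["tcp_pos"]-O)@Rp*1000).round(1), s["force"].round(1),s["ft_torque"].round(2))
go("turn",s["tcp_pos"],slope_rot(135.5))
go("up",W([-84,-8,190]),slope_rot(135.5))
E
```

```text
t: 3.85
tcp_pos: [0.5501, 0.2665, 0.1147]
tool_rot: [0.354, 0.903, 0.095, 0.223]
force: [-5.6, 0.6, 7.2]
finger_gap: 0.176
gripper_force: 98.0
[-83.7  -7.4  73.2] [-5.6  0.6  7.2] [ 0.04  0.45 -0.03]
turn: target [0.5501 0.2665 0.1147] total dp [0. 0. 0.] ang [-0.04  0.05 -0.04] rows 1 each [0. 0. 0.] [-0.04  0.05 -0.04]
up: target [0.4949 0.2651 0.2175] total dp [-1.842 -0.046  3.426] ang [-0.04  0.05 -0.04] rows 4 each [-0.461 -0.011  0.857] [-0.01  0.01 -0.01]
```

Release, back off along the axis, and shift aside toward the feed valve for a look.

```bash
python3 -m crank '[{"dp":[0,0,0],"angular":[0,0,0]},{"dp":[0,0,0],"angular":[0,0,0]},{"dp":[0,0,0],"angular":[0,0,0]},{"dp":[0,0,0],"angular":[0,0,0]},{"dp":[-0.46,-0.01,0.86],"angular":[0,0,0]},{"dp":[-0.46,-0.01,0.86],"angular":[0,0,0]},{"dp":[-0.46,-0.01,0.86],"angular":[0,0,0]},{"dp":[-0.46,-0.01,0.86],"angular":[0,0,0]},{"dp":[-0.8,0,0.4],"angular":[0,0,0]},{"dp":[-0.8,0,0.4],"angular":[0,0,0]},{"dp":[0,0,0],"angular":[0,0,0]},{"dp":[0,0,0],"angular":[0,0,0]},{"dp":[0,0,0],"angular":[0,0,0]}]' 0.4
python3 look.py a1
```

```text
t: 5.15
tcp_pos: [0.4488, 0.2653, 0.2403]
tool_rot: [0.354, 0.903, 0.095, 0.222]
force: [-0.2, -0.2, 0.1]
finger_gap: 0.597
gripper_force: 0.0
bar 339 [-80.6  -1.5  81.9] [-82.7  -7.9] [59.1 21.6] dir -134.0
lever 492 [73.3 49.9 65.3] [73.7 47.9] [60.  19.4] dir -100.7
```

View pics/a1.png

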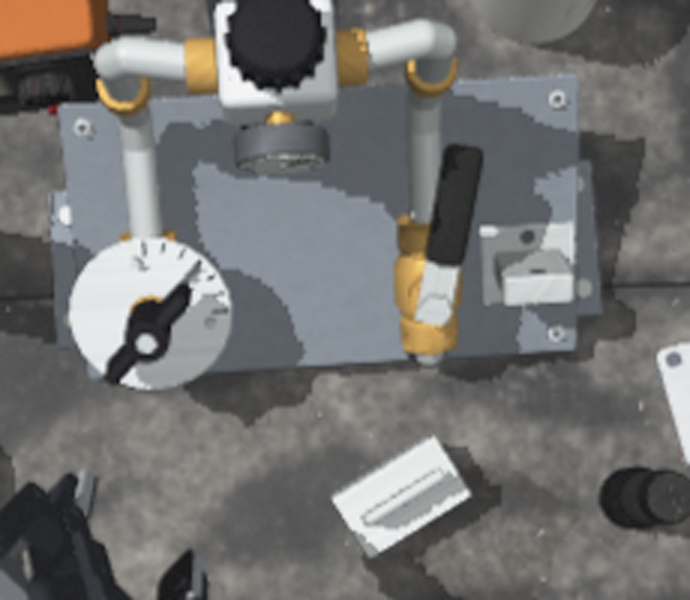

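The pointer now sits on the long middle mark (crop 198,265), bar at about 46°; the lever is still uphill. Check the pipe clearance next to the lever and plan the grip.

```bash
python3 - <<'E'
from h import *
np.set_printoptions(precision=1,suppress=True)
w=cloud(np.load("top0.npz"))
for r in (160,175,190,200,208,216): print(r,[(c,(w[r,c]*1000).round(0).tolist()) for c in (346,350)])
st=go("above lever",W([73.6,47.5,150]),slope_rot(169.5))
go("down",W([73.6,47.5,68]),slope_rot(169.5),*st)
E
```

```text
160 [(346, [664.0, 132.0, 143.0]), (350, [656.0, 129.0, 173.0])]
175 [(346, [649.0, 131.0, 111.0]), (350, [648.0, 125.0, 115.0])]
190 [(346, [628.0, 131.0, 100.0]), (350, [627.0, 125.0, 104.0])]
200 [(346, [614.0, 130.0, 89.0]), (350, [612.0, 125.0, 97.0])]
208 [(346, [600.0, 131.0, 95.0]), (350, [599.0, 125.0, 99.0])]
216 [(346, [589.0, 131.0, 85.0]), (350, [589.0, 125.0, 89.0])]
above lever: target [0.6 0.1 0.2] total dp [ 3.9 -5.2 -1.1] ang [-16.   -0.5  30. ] rows 6 each [ 0.7 -0.9 -0.2] [-2.7 -0.1  5. ]
down: target [0.6 0.1 0.1] total dp [ 1.3  0.  -2.4] ang [ 0. -0. -0.] rows 3 each [ 0.4  0.  -0.8] [ 0. -0. -0.]
```

```bash
python3 -m crank '[{"dp":[0.65,-0.87,-0.18],"angular":[-2.67,-0.08,5]},{"dp":[0.65,-0.87,-0.18],"angular":[-2.67,-0.08,5]},{"dp":[0.65,-0.87,-0.18],"angular":[-2.67,-0.08,5]},{"dp":[0.65,-0.87,-0.18],"angular":[-2.67,-0.08,5]},{"dp":[0.65,-0.87,-0.18],"angular":[-2.67,-0.08,5]},{"dp":[0.65,-0.87,-0.18],"angular":[-2.67,-0.08,5]},{"dp":[0,0,0],"angular":[0,0,0]},{"dp":[0,0,0],"angular":[0,0,0]},{"dp":[0,0,0],"angular":[0,0,0]}]' 0.4 60
python3 - <<'E'
from h import *
from station import sense, vision
s=sense(); T=np.eye(4); T[:3,:3]=R.from_quat(s["tool_rot"]).as_matrix(); T[:3,3]=s["tcp_pos"]
v=vision.snapshot("wrist"); T=T@v["mount"]; w=cloud(v,T); q=(w-O)@Rp
g=v["image"].max(2)
m=(q[...,0]>.02)&(q[...,0]<.12)&(q[...,1]>0)&(q[...,1]<.1)&(q[...,2]>.055)&(q[...,2]<.075)&(g<70)
n,l,st,_=cv2.connectedComponentsWithStats(m.astype(np.uint8)); P=q[l==1+st[1:,4].argmax()]
d=np.linalg.svd(P[:,:2]-P[:,:2].mean(0),full_matrices=False)[2][0]
print(len(P),(np.median(P,0)*1000).round(1),cv2.minAreaRect((P[:,:2]*1000).astype(np.float32)),np.degrees(np.arctan2(d[1],d[0])))
go("down",W([73.6,47.5,68]),slope_rot(169.5))
E
```

```text
t: 6.1
tcp_pos: [0.5537, 0.1236, 0.2103]
tool_rot: [0.1, 0.966, 0.032, 0.238]
force: [0.6, 0.1, 0.2]
finger_gap: 0.6
gripper_force: 0.0
3699 [70.7 44.7 63.2] ((71.43145751953125, 46.967811584472656), (60.87720489501953, 19.77420425415039), 79.84520721435547) 79.89764700937926
down: target [0.6057 0.1107 0.1358] total dp [ 1.739 -0.439 -2.491] ang [-1.4  -0.19  2.68] rows 3 each [ 0.58  -0.146 -0.83 ] [-0.47 -0.06  0.89]
```

```bash
python3 -m crank '[{"dp":[0.45,-0.3,-0.1],"angular":[-0.7,-0.1,1.34]},{"dp":[0.43,-0.1,-0.7],"angular":[-0.7,-0.1,1.34]},{"dp":[0.43,0,-0.85],"angular":[0,0,0]},{"dp":[0.43,0,-0.84],"angular":[0,0,0]},{"dp":[0,0,0],"angular":[0,0,0]},{"dp":[0,0,0],"angular":[0,0,0]},{"dp":[0,0,0],"angular":[0,0,0]}]'
python3 -m crank '[{"dp":[0,0,0],"angular":[0,0,0]},{"dp":[0,0,0],"angular":[0,0,0]},{"dp":[0,0,0],"angular":[0,0,0]},{"dp":[0,0,0],"angular":[0,0,0]},{"dp":[0,0,0],"angular":[0,0,0]}]' 1 60
python3 - <<'E'
from h import *
s=__import__("station").sense; s=s()
q=(s["tcp_pos"]-O)@Rp*1000; print(q.round(1), s["force"].round(1),s["finger_gap"])
ax=np.array([63.,-8]); r=np.linalg.norm(q[:2]-ax); a0=np.degrees(np.arctan2(*(q[:2]-ax)[::-1])); print(r,a0)
p,Rt=s["tcp_pos"],R.from_quat(s["tool_rot"]).as_matrix()
n=11
for i in range(n):
    a=np.radians(a0*(1-(i+1)/n)); p1=W([*(ax+r*np.array([np.cos(a),np.sin(a)])),q[2]])
    print(((p1-p)/.03).round(2).tolist(),end=" "); p=p1
print((-a0/n*Rp[:,2]).round(2))
E
```

```text
t: 6.85
tcp_pos: [0.6061, 0.1119, 0.1374]
tool_rot: [0.074, 0.967, 0.026, 0.242]
force: [1.1, 0.5, 0.7]
finger_gap: 0.601
gripper_force: 0.0
t: 7.35
tcp_pos: [0.6066, 0.1117, 0.1379]
tool_rot: [0.075, 0.967, 0.026, 0.242]
force: [-3.3, 1.9, 5.6]
finger_gap: 0.213
gripper_force: 58.6
[72.7 49.2 69.4] [-3.3  1.9  5.6] 0.21338385516720984
58.0253843259792 80.37449412029056
[-0.04, -0.24, -0.03] [-0.07, -0.23, -0.04] [-0.1, -0.22, -0.05] [-0.12, -0.21, -0.07] [-0.14, -0.19, -0.08] [-0.16, -0.16, -0.09] [-0.18, -0.14, -0.1] [-0.19, -0.11, -0.1] [-0.2, -0.08, -0.11] [-0.21, -0.05, -0.11] [-0.22, -0.02, -0.12] [ 3.43  0.1  -6.45]
```

```bash
python3 -m crank '[{"dp":[-0.04,-0.24,-0.03],"angular":[3.43,0.1,-6.45]},{"dp":[-0.07,-0.23,-0.04],"angular":[3.43,0.1,-6.45]},{"dp":[-0.1,-0.22,-0.05],"angular":[3.43,0.1,-6.45]},{"dp":[-0.12,-0.21,-0.07],"angular":[3.43,0.1,-6.45]},{"dp":[-0.14,-0.19,-0.08],"angular":[3.43,0.1,-6.45]},{"dp":[-0.16,-0.16,-0.09],"angular":[3.43,0.1,-6.45]},{"dp":[0,0,0],"angular":[0,0,0]}]'
python3 -m crank '[{"dp":[-0.18,-0.14,-0.1],"angular":[3.43,0.1,-6.45]},{"dp":[-0.19,-0.11,-0.1],"angular":[3.43,0.1,-6.45]},{"dp":[-0.2,-0.08,-0.11],"angular":[3.43,0.1,-6.45]},{"dp":[-0.21,-0.05,-0.11],"angular":[3.43,0.1,-6.45]},{"dp":[-0.22,-0.02,-0.12],"angular":[3.43,0.1,-6.45]},{"dp":[0,0,0],"angular":[0,0,0]},{"dp":[0,0,0],"angular":[0,0,0]},{"dp":[0,0,0],"angular":[0,0,0]}]'
python3 - <<'E'
from h import *
s=__import__("station").sense; s=s()
q=(s["tcp_pos"]-O)@Rp*1000; print(q.round(1), s["force"].round(1))
go("x",W([119,-8,q[2]]),slope_rot(90))
E
```

```text
t: 8.05
tcp_pos: [0.5867, 0.0749, 0.1265]
tool_rot: [0.432, 0.869, 0.115, 0.213]
force: [-2.7, 5.1, 6.9]
finger_gap: 0.212
gripper_force: 59.3
t: 8.85
tcp_pos: [0.5603, 0.0642, 0.1122]
tool_rot: [0.658, 0.713, 0.172, 0.172]
force: [-4.1, 3.2, 6.5]
finger_gap: 0.212
gripper_force: 59.5
[118.7  -4.9  69.1] [-4.1  3.2  6.5]
x: target [0.5576 0.0639 0.1107] total dp [-0.092 -0.012 -0.05 ] ang [ 1.1   0.18 -2.56] rows 1 each [-0.092 -0.012 -0.05 ] [ 1.1   0.18 -2.56]
```

```bash
python3 -m crank '[{"dp":[-0.1,-0.01,-0.055],"angular":[1.3,0.1,-2.6]},{"dp":[-0.06,0,-0.03],"angular":[0.2,0,-0.4]},{"dp":[0,0,0],"angular":[0,0,0]},{"dp":[0,0,0],"angular":[0,0,0]},{"dp":[0,0,0],"angular":[0,0,0]}]'
python3 -m crank '[{"dp":[0,0,0],"angular":[0,0,0]},{"dp":[0,0,0],"angular":[0,0,0]},{"dp":[0,0,0],"angular":[0,0,0]},{"dp":[0,0,0],"angular":[0,0,0]},{"dp":[-0.46,-0.01,0.86],"angular":[0,0,0]},{"dp":[-0.46,-0.01,0.86],"angular":[0,0,0]},{"dp":[-0.46,-0.01,0.86],"angular":[0,0,0]},{"dp":[-0.46,-0.01,0.86],"angular":[0,0,0]},{"dp":[-0.46,-0.01,0.6],"angular":[0,0,0]},{"dp":[0,0,0],"angular":[0,0,0]},{"dp":[0,0,0],"angular":[0,0,0]},{"dp":[0,0,0],"angular":[0,0,0]}]' 0.4
python3 look.py a2
python3 - <<'E'
from h import *
p,_=go("above cover",[.465,.1365,.16],down_rot(30.4))
E
```

```text
t: 9.35
tcp_pos: [0.5588, 0.0641, 0.1114]
tool_rot: [0.676, 0.695, 0.178, 0.17]
force: [0.4, 3.9, 10.1]
finger_gap: 0.216
gripper_force: 59.8
t: 10.55
tcp_pos: [0.5191, 0.0649, 0.176]
tool_rot: [0.678, 0.693, 0.181, 0.166]
force: [0.2, 0.7, -1.2]
finger_gap: 0.597
gripper_force: 0.0
bar 343 [-80.6  -1.1  82.2] [-82.5  -7.8] [59.9 21.3] dir -133.9
lever 297 [108.7  -2.4  64.6] [118.5  -4.8] [58.9 18.5] dir -170.2
above cover: target [0.465  0.1365 0.16  ] total dp [-1.803  2.387 -0.528] ang [-8.73 27.32 28.46] rows 5 each [-0.361  0.477 -0.106] [-1.75  5.46  5.69]
```

View pics/a2.png

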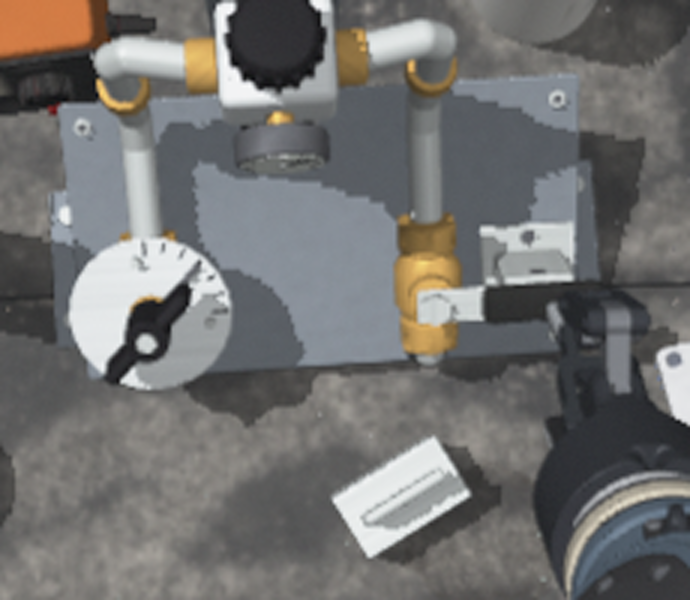

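The bypass is still on the mark. The lever lies across to the right, nearly shut, but the gripper hides part of it. I'll move over the cover and re-measure.

```bash
python3 -m crank '[{"dp":[-0.36,0.48,-0.1],"angular":[-1.75,5.46,5.69]},{"dp":[-0.36,0.48,-0.1],"angular":[-1.75,5.46,5.69]},{"dp":[-0.36,0.48,-0.1],"angular":[-1.75,5.46,5.69]},{"dp":[-0.36,0.48,-0.1],"angular":[-1.75,5.46,5.69]},{"dp":[-0.36,0.48,-0.1],"angular":[-1.75,5.46,5.69]},{"dp":[0,0,0],"angular":[0,0,0]},{"dp":[0,0,0],"angular":[0,0,0]},{"dp":[0,0,0],"angular":[0,0,0]},{"dp":[0,0,0],"angular":[0,0,0]}]'
python3 look.py a3
python3 - <<'E'
from h import *
from station import sense, vision
s=sense(); T=np.eye(4); T[:3,:3]=R.from_quat(s["tool_rot"]).as_matrix(); T[:3,3]=s["tcp_pos"]
v=vision.snapshot("wrist"); T=T@v["mount"]; w=cloud(v,T)
for a,b in((.031,.042),(.056,.072)):
    m=(w[...,0]>.42)&(w[...,0]<.52)&(w[...,1]>.08)&(w[...,1]<.19)&(w[...,2]>a)&(w[...,2]<b)
    P=w[m]; print(len(P),(np.median(P,0)*1000).round(1),cv2.minAreaRect((P[:,:2]*1000).astype(np.float32)))
st=go("down",[.465,.1362,.055],down_rot(30.4))
E
```

```text
t: 11.5
tcp_pos: [0.4693, 0.134, 0.1625]
tool_rot: [0.513, 0.858, 0.019, 0.01]
force: [-0.2, 0.3, -0.4]
finger_gap: 0.603
gripper_force: 0.0
bar 341 [-80.7  -1.7  82.4] [-82.6  -7.9] [58.8 21.8] dir -134.1
lever 458 [118.6  -4.5  65. ] [118.7  -6.1] [58.7 19.3] dir 179.8
5557 [465.8 140.1  36.5] ((467.3746643066406, 137.25234985351562), (38.094913482666016, 66.24518585205078), 30.521976470947266)
1159 [466.3 138.8  65.4] ((467.12353515625, 137.69686889648438), (7.300335884094238, 49.0627555847168), 29.872053146362305)
down: target [0.465  0.1362 0.055 ] total dp [-0.152  0.071 -3.59 ] ang [-1.29  2.05  2.15] rows 4 each [-0.038  0.018 -0.898] [-0.32  0.51  0.54]
```

```bash
python3 -m crank '[{"dp":[-0.1,0.09,-0.6],"angular":[-0.43,0.68,0.72]},{"dp":[0,0,-0.95],"angular":[-0.43,0.68,0.72]},{"dp":[0,0,-0.95],"angular":[-0.43,0.68,0.72]},{"dp":[0,0,-0.95],"angular":[0,0,0]},{"dp":[0,0,0],"angular":[0,0,0]},{"dp":[0,0,0],"angular":[0,0,0]},{"dp":[0,0,0],"angular":[0,0,0]}]'
python3 -m crank '[{"dp":[0,0,0],"angular":[0,0,0]},{"dp":[0,0,0],"angular":[0,0,0]},{"dp":[0,0,0],"angular":[0,0,0]},{"dp":[0,0,0],"angular":[0,0,0]},{"dp":[0,0,0],"angular":[0,0,0]},{"dp":[0,0,0],"angular":[0,0,0]}]' 1 70
python3 -c "
from h import *
s=__import__('station').sense(); print(s['force'],s['finger_gap'])
go('lift',[.466,.1368,.2],slope_rot(90))"
```

```text
t: 12.3
tcp_pos: [0.4676, 0.1372, 0.0605]
tool_rot: [0.496, 0.868, 0.001, 0.001]
force: [-0.6, -0.0, -1.1]
finger_gap: 0.601
gripper_force: 0.0
t: 12.9
tcp_pos: [0.4672, 0.1374, 0.06]
tool_rot: [0.496, 0.868, 0.0, 0.001]
force: [-0.7, -0.3, 6.5]
finger_gap: 0.064
gripper_force: 71.6
[-0.66113575 -0.31321344  6.53874863] 0.06443188714611016
lift: target [0.466  0.1368 0.2   ] total dp [-0.041 -0.019  4.668] ang [  7.86 -27.08 -28.21] rows 5 each [-0.008 -0.004  0.934] [ 1.57 -5.42 -5.64]
```

```bash
python3 -m crank '[{"dp":[0,0,0.9],"angular":[0,0,0]},{"dp":[0,0,0.93],"angular":[1.31,-4.51,-4.7]},{"dp":[0,0,0.93],"angular":[1.31,-4.51,-4.7]},{"dp":[0,0,0.93],"angular":[1.31,-4.51,-4.7]},{"dp":[0,0,0.93],"angular":[1.31,-4.51,-4.7]},{"dp":[0,0,0],"angular":[1.31,-4.51,-4.7]},{"dp":[0,0,0],"angular":[1.31,-4.51,-4.7]},{"dp":[0,0,0],"angular":[0,0,0]},{"dp":[0,0,0],"angular":[0,0,0]},{"dp":[0,0,0],"angular":[0,0,0]}]'
python3 - <<'E'
from h import *
from station import sense, vision
s=sense(); Tt=np.eye(4); Tt[:3,:3]=R.from_quat(s["tool_rot"]).as_matrix(); Tt[:3,3]=s["tcp_pos"]
v=vision.snapshot("wrist"); cv2.imwrite("pics/w4.png",v["image"])
c=cloud(v,v["mount"])  # tool frame
m=(abs(c[...,0])<.06)&(abs(c[...,1])<.05)&(c[...,2]>.01)&(c[...,2]<.04); P=c[m]
print(len(P),(np.median(P,0)*1000).round(1),cv2.minAreaRect((P[:,:2]*1000).astype(np.float32)))
go("approach",W([118.7,-6.5,150]),slope_rot(90))
E
```

```text
t: 13.9
tcp_pos: [0.4679, 0.1371, 0.1979]
tool_rot: [0.675, 0.698, 0.172, 0.167]
force: [0.3, -0.3, -1.5]
finger_gap: 0.067
gripper_force: 70.4
7615 [21.1  0.2 23.9] ((15.769184112548828, 0.1943359375), (38.14398193359375, 35.75046157836914), 89.86724090576172)
approach: target [0.521  0.0631 0.1829] total dp [ 1.764 -2.465 -0.502] ang [ 0.08 -0.23 -0.2 ] rows 3 each [ 0.588 -0.822 -0.167] [ 0.03 -0.08 -0.07]
```

View pics/w4.png

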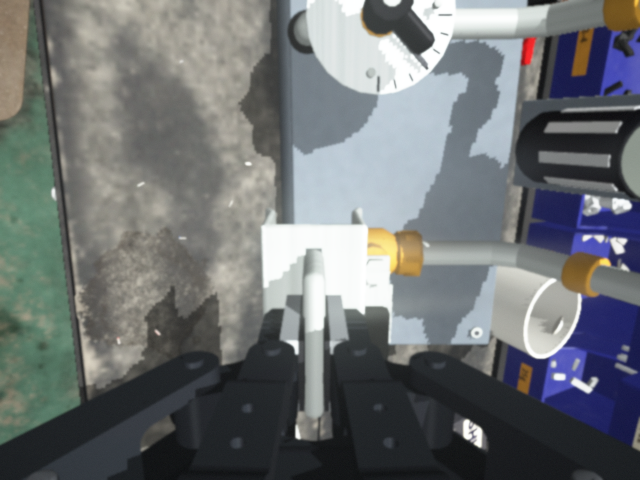

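The cover is held square in the jaws, its roof visible at (315,240), its tab in line with the pads, and centred within 1 mm. Go over the lever.

```bash
python3 -m crank '[{"dp":[0.3,-0.6,-0.12],"angular":[0,0,0]},{"dp":[0.45,-0.62,-0.12],"angular":[0,-0.1,-0.1]},{"dp":[0.5,-0.62,-0.13],"angular":[0,-0.1,-0.1]},{"dp":[0.5,-0.62,-0.13],"angular":[0,0,0]},{"dp":[0,0,0],"angular":[0,0,0]},{"dp":[0,0,0],"angular":[0,0,0]},{"dp":[0,0,0],"angular":[0,0,0]}]'
python3 -c "
from h import *
go('to 110',W([118.7,-6.5,105]),slope_rot(90));go('to 91',W([118.7,-6.5,91]),slope_rot(90))"
```

```text
t: 14.65
tcp_pos: [0.5186, 0.0639, 0.1825]
tool_rot: [0.676, 0.697, 0.172, 0.168]
force: [0.5, -0.1, -1.6]
finger_gap: 0.064
gripper_force: 70.4
to 110: target [0.5421 0.0637 0.1432] total dp [ 0.782 -0.004 -1.312] ang [ 0.04 -0.14 -0.03] rows 2 each [ 0.391 -0.002 -0.656] [ 0.02 -0.07 -0.01]
to 91: target [0.5486 0.0639 0.1308] total dp [ 1.001  0.002 -1.724] ang [ 0.04 -0.14 -0.03] rows 2 each [ 0.5    0.001 -0.862] [ 0.02 -0.07 -0.01]
```

```bash
python3 -m crank '[{"dp":[0.08,0,0.04],"angular":[0,0,0]},{"dp":[0.23,0,-0.44],"angular":[0,0,0]},{"dp":[0.23,0,-0.44],"angular":[0,0,0]},{"dp":[0.23,0,-0.44],"angular":[0,0,0]},{"dp":[0,0,0],"angular":[0,0,0]},{"dp":[0,0,0],"angular":[0,0,0]}]'
python3 -m crank '[{"dp":[0.09,0,-0.17],"angular":[0,0,0]},{"dp":[0.09,0,-0.17],"angular":[0,0,0]},{"dp":[0.06,0,-0.12],"angular":[0,0,0]},{"dp":[0,0,0],"angular":[0,0,0]},{"dp":[0,0,0],"angular":[0,0,0]}]'
python3 -c "
from h import *
s=__import__('station').sense(); print(((s['tcp_pos']-O)@Rp*1000).round(1),s['force'],s['ft_torque'])
go('to 91',W([118.7,-6.5,91]),slope_rot(90))"
```

```text
t: 15.25
tcp_pos: [0.5421, 0.064, 0.1445]
tool_rot: [0.676, 0.697, 0.173, 0.168]
force: [0.1, -0.6, -0.9]
finger_gap: 0.068
gripper_force: 70.4
t: 15.75
tcp_pos: [0.5495, 0.0636, 0.1313]
tool_rot: [0.676, 0.696, 0.173, 0.169]
force: [-0.4, 0.7, -1.0]
finger_gap: 0.063
gripper_force: 70.5
[119.1  -5.5  91. ] [-0.44336967  0.71194419 -0.97293047] [-0.04929208  0.40089114 -0.02464012]
to 91: target [0.5486 0.0639 0.1308] total dp [-0.031  0.012 -0.017] ang [ 0.07 -0.   -0.  ] rows 1 each [-0.031  0.012 -0.017] [ 0.07 -0.   -0.  ]
```

```bash
python3 -m crank '[{"dp":[0.016,0,-0.03],"angular":[0,0,0]},{"dp":[0.016,0,-0.03],"angular":[0,0,0]},{"dp":[0,0,0],"angular":[0,0,0]},{"dp":[0,0,0],"angular":[0,0,0]}]'
python3 -m crank '[{"dp":[0.016,0,-0.03],"angular":[0,0,0]},{"dp":[0,0,0],"angular":[0,0,0]},{"dp":[0,0,0],"angular":[0,0,0]}]'
```

```text
t: 16.15
tcp_pos: [0.5499, 0.0634, 0.1305]
tool_rot: [0.676, 0.696, 0.173, 0.169]
force: [-7.5, -1.8, 12.8]
finger_gap: 0.064
gripper_force: 72.9
t: 16.45
tcp_pos: [0.55, 0.0634, 0.1304]
tool_rot: [0.676, 0.696, 0.173, 0.17]
force: [-11.6, -2.4, 20.8]
finger_gap: 0.061
gripper_force: 74.3
```

Firm contact at the expected seat height. Release, back off along the axis and check.

```bash
python3 -m crank '[{"dp":[-0.016,0,0.03],"angular":[0,0,0]},{"dp":[0,0,0],"angular":[0,0,0]}]'
python3 -m crank '[{"dp":[0,0,0],"angular":[0,0,0]},{"dp":[0,0,0],"angular":[0,0,0]},{"dp":[0,0,0],"angular":[0,0,0]},{"dp":[0,0,0],"angular":[0,0,0]},{"dp":[-0.23,0,0.44],"angular":[0,0,0]},{"dp":[-0.46,0,0.86],"angular":[0,0,0]},{"dp":[-0.46,0,0.86],"angular":[0,0,0]},{"dp":[-0.46,0,0.86],"angular":[0,0,0]},{"dp":[-0.8,0.6,0.4],"angular":[0,0,0]},{"dp":[-0.8,0.9,0.4],"angular":[0,0,0]},{"dp":[-0.8,0.9,0.4],"angular":[0,0,0]},{"dp":[-0.8,0.9,0.4],"angular":[0,0,0]},{"dp":[0,0,0],"angular":[0,0,0]},{"dp":[0,0,0],"angular":[0,0,0]},{"dp":[0,0,0],"angular":[0,0,0]}]' 0.5
python3 look.py a5; python3 - <<'E'
from h import *
from station import vision
for nm in("top","scene"):
    w=cloud(vision.snapshot(nm)); q=(w-O)@Rp
    for t,a,b in(("roof",.060,.076),("tab",.085,.11)):
        m=(q[...,0]>.07)&(q[...,0]<.17)&(abs(q[...,1])<.045)&(q[...,2]>a)&(q[...,2]<b)
        P=q[m]; print(nm,t,len(P),(np.median(P,0)*1000).round(1),cv2.minAreaRect((P[:,:2]*1000).astype(np.float32)))
    for t,x,y in(("tin",.482,.406),("torch",.462,.006)):
        m=(np.hypot(w[...,0]-x,w[...,1]-y)<.06)&(w[...,2]>(.02 if t=="tin" else .1))&(w[...,2]<.12); P=w[m]; print(t,cv2.minAreaRect((P[:,:2]*1000).astype(np.float32))[0])
E
```

```text
t: 16.65
tcp_pos: [0.5499, 0.0634, 0.1305]
tool_rot: [0.676, 0.696, 0.173, 0.169]
force: [-7.2, -1.0, 11.3]
finger_gap: 0.064
gripper_force: 72.9
t: 18.15
tcp_pos: [0.4111, 0.1626, 0.2609]
tool_rot: [0.676, 0.696, 0.174, 0.168]
force: [-0.3, 0.2, -0.6]
finger_gap: 0.499
gripper_force: 0.0
bar 346 [-80.6  -1.3  82.3] [-82.7  -7.4] [59.  21.3] dir -134.1
lever 35 [ 162.8 -113.9   68.2] [ 164.2 -110. ] [ 9.1 19.5] dir -99.2
top roof 816 [116.4   1.2  68.2] ((111.5335693359375, -6.053791046142578), (82.6321029663086, 39.98499298095703), 1.8206614255905151)
top tab 235 [120.2  -4.   95.7] ((120.25241088867188, -5.449868679046631), (8.221052169799805, 49.03398132324219), 89.59257507324219)
tin (482.329345703125, 406.84234619140625)
torch (462.4493713378906, 5.527800559997559)
scene roof 543 [122.5 -11.7  68. ] ((110.62034606933594, -7.499135971069336), (80.79876708984375, 38.50917434692383), 0.13644613325595856)
scene tab 123 [120.8  -8.4  96.3] ((119.06631469726562, -7.563149929046631), (48.21147155761719, 6.997342586517334), 0.21489818394184113)
tin (475.70843505859375, 406.1785888671875)
torch (460.30804443359375, 7.345493316650391)
```

View pics/a5.png

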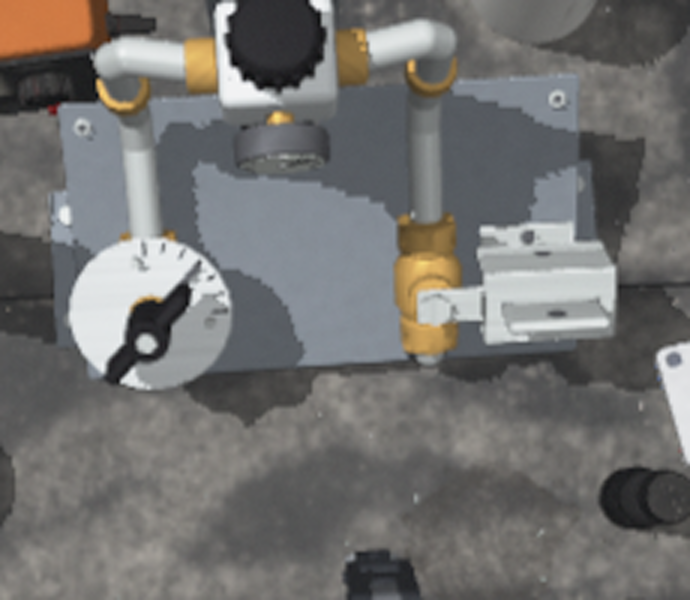

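The cover sits in line on the shut lever (crop 550,290): roof top at 68 mm, which is the sleeve's 65 plus 3 mm of steel, centred and tab outward. The pointer is still on the middle mark, and the tin and torch have not moved.

```bash
python3 -c "
from station import order
print(order.sign_off())"
```

```text
the job is handed in; nothing more can be done
None
```

The job is handed in, with no verdict shown: by the camera the bypass is about half open (46°), the feed lever is shut with the lockout cover seated on it tab outward, the tin and torch stand where they were, and I did not re-measure the spray can at the end.

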